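# Lay the hand rest and lower the eye shield at the polishing wheel

## Robot

A 7-joint arm with a two-finger parallel gripper is mounted at the origin on the work surface. World frame = base frame: x ahead of the robot, y to its left, z up, the work surface at z = 0. Lengths are in m, angles in rad, forces in N, time in s.
With the tool pointing down it reaches from about 0.425 to 0.875 m from the base axis. Payload 9.9 kg.
Tool frame: the origin (TCP) lies at the very end of the fingers, on their centre line; the grasp point (between the pads) lies 19 mm behind it; z points along the fingers, y is the line along which they close (so a half turn about z gives the same grasp; the last joint's range is limited). The gripper opens to 85 mm and grips with 20 to 120 N. Pads are 22 mm wide; open, the fingers measure 114 mm over their backs; the gripper's body (76 mm by 85 mm) begins 54 mm behind the grasp point. The pads swing forward as they close: fully open they stand 13 mm farther back than shut.
Start: joints at [1.198, 0.576, 0.025, 1.437, -0.015, 1.129, -0.057], TCP at [0.192, -0.647, 0.231] pointing down, gripper open.
Joint ranges: [-2.76, 2.76], [-0.34, 2.15], [-1.52, 1.57], [0.19, 2.46], [-1.09, 4.23], [0.17, 1.99], [-2.82, 2.82]. Speed limits (rad/s): [2.22, 2.22, 3.01, 3.01, 3.14, 3.14, 3.14].

## Interface

Orientations are given as a unit quaternion [x, y, z, w].
In Python, from plant import manip gives the robot as it stands.
- The arm moves only by the tool arm_command, never from a script. Its arguments are lists of equal length, an entry for each row: "linear": the shift along the world's x, y, z in m, a list of three; "spin": the turn about the world's z in rad; "fingers": the closure, from 0 (fully open) to 1 (shut). In form: {"linear": [[dx, dy, dz], ...], "spin": [spin, ...], "fingers": [fingers, ...]}. A call has 1 to 10 rows; each row is the pose to reach, as a shift and turn from the pose commanded when the call began; what a row does not reach only later rows make up. A row lasts 1/10 s, in which the tool goes at most 50 mm and 8.59 degrees, less where a joint would pass 70% of its speed; a pose out of reach is approached as far as the arm can. A call with a gripper value outside its range is refused whole. The fingers move at their own pace and stop on an object; "newtons" is the grip in N (left out, the last holds). Time passes only in rows, so rows that repeat a pose let the fingers close. It gives the time, the measured TCP pose, the force, the opening and the grip force at its end, in the units of the state.
- manip.sense(): the state, without advancing time (a new reading comes with each control period).
- manip.camera(name): name is "side" or "top"; returns a dict with "pixels" (420x560x3 uint8, red, green, blue), "camera_matrix" (3x3 intrinsics, pixels), "dist" ([k1, k2, p1, p2, k3] as OpenCV has them; the pictures are not rectified), "R" (3x3) and "t" (3): a world point X has camera coordinates R X + t. Camera axes: x right, y down, z forward; pixel columns grow to the right and rows downward; lengths in m; the calibration is good to about 2 mm. A picture is of the moment at which its call begins. There is no depth.
- manip.hand_in(): hands the job in; it is judged then, once.
Trained networks look in the newest picture that a camera, given by its name, has taken for a name from the list of things; names that differ only in an ending like _2 or _b are one class to them, and where a whole thing is asked for, a point or a joint stands for the part that bears it (a point fixed in the world has none). Each returns a list of dicts, best first, with "confidence" (0 to 1); they miss things now and then, are a little off and sometimes report something else, mostly with a low value. They report only what shows in the picture. A call takes as long as a camera call. They do not tell look-alikes from the thing itself.
- manip.spot_in(thing, camera): "bbox" ([centre column, centre row, width, height] in pixels, round what is visible of it).
- manip.silhouettes(thing, camera): "region" (420x560 bool, what is visible of it) and "bbox" ([centre column, centre row, width, height] in pixels, round what is visible of it).
- manip.place_of(thing, camera): "pixel" ([row, column] in pixels: a listed point, or the origin of a listed thing).
The state is a dict: "time_s": time; "qpos": joint angles; "joint_velocities": joint speeds; "tau": joint torques, N m; "tool_pos": TCP position; "ee_rot": TCP orientation; "contact_force": force on the tool from outside, world axes, zero at the start; "wrist_torque": the same for the moment, N m; "grip_width": opening from 0.0 (shut) to 1.0 (fully open); "finger_force": force on a finger pad.
Only numpy, scipy, OpenCV 4.12 (cv2) and the standard library are available. Lean on these libraries where they do the work, as an engineer would, in place of code of your own. Each camera call takes 0.05 s, during which the arm holds its last target. There are 200 camera calls.

## Task

Get the polishing wheel ready for work without gripping or lifting anything. First tip the standing grooved wooden hand rest over towards the wheel by pushing on it, so that it lies flat in the tray with its groove up and its far end under the wheel; then push the raised eye shield over and fully down to its stop in front of the wheel. Leave everything else where it stands and finish clear of it all.

Things in the scene. Friction and masses are not known exactly. Their poses are not given: they have to be found in the camera images.
- motor: polishing motor, fixed. Origin on the bench straight below the centre of its felt wheel; z up, x from the operator's (robot's) side to the wheel's back, turned up to 0.4 rad from world x; y along the shaft from wheel to motor. Motor and wooden base: y 0.11 to 0.35, x -0.10 to 0.085, up to 240 mm high. A bent rod 220 mm high at y 0.05 to 0.14 carries the shield
- wheel_center (a point): centre of the felt wheel, 135 mm above the bench; wheel 100 mm across, 26 mm thick, shaft along the motor's y; the wheel does not turn
- tray: fixed pink dust tray under the wheel, 360 x 290 mm along its x and y, walls 35 mm high and 5 mm thick, floor 5 mm above the bench; origin at the centre of its underside
- rest: loose wooden hand rest, 40 (x) x 60 (y) x 120 mm (z), 0.13 to 0.25 kg, standing on end in the tray before the wheel. Origin at the centre of its foot end, z along its length. A groove 16 mm wide, 10 mm deep runs down the middle of its -x face, on the robot's side; +x looks to the wheel within 0.1 rad. Tipped over its far bottom edge it lies groove up, top end under the wheel
- rest_top (a point): centre of the hand rest's top end, 120 mm along its z
- shield (a joint): eye shield angle, rad: 0 = fully down on its stop, sloping 30 degrees below level in front (motor -x side) of the wheel; grows as the shield is raised: level at 0.52, upright at 2.09, leaning back on its stop at 2.5. A stiff hinge (0.13 N m) keeps it wherever it is left
- shield_hinge (a point): middle of the shield's hinge, 215 mm above the bench, 20 mm in front of the wheel's centre; the hinge axis runs along the motor's y
- shield_edge (a point): middle of the shield's free edge, 90 mm from the hinge. The shield is a clear plate in a dark frame, 100 mm wide along the hinge, 5 mm thick (frame 8 mm to look at); the face that looks back (motor +x) when upright is the top face when down
- offcut: plain square wooden offcut standing on end in the tray, 40 x 40 x 80 mm tall, no groove; origin at the centre of its underside
- compound_bar: bar of polishing compound lying in the tray, 100 x 35 x 30 mm; origin at the centre of its underside, x along it
- handle: turned dark knife handle standing on a square brass end in the tray, about 34 mm wide, 110 mm tall; origin at the centre of its foot
- spare_wheel: spare felt wheel lying flat on the bench, 90 mm across, 25 mm thick; origin at the centre of its underside
- jar: closed amber jar standing on the bench, 64 mm across, 75 mm tall; origin at the centre of its underside
- brush: hand brush lying on the bench, handle towards its own -x; origin underneath it
- cup: open steel cup standing on the bench, 76 mm across, 85 mm tall; origin at the centre of its underside
Things that resemble listed ones, but are neither listed nor needed, are in the scene too. Leave any black look-alike of the rest alone.

How it is judged:
On the way, in this order (a step that is already met when the one before it is completed fails the run):
1. the hand rest lies flat, groove up, its top end under the wheel (angle between rest's own z axis and vertical above 1.47 rad and angle between rest's own x axis and vertical above 3 rad and horizontal distance between rest_top and wheel_center below 0.05 m and linear speed of rest below 0.02 m/s and angular speed of rest below 0.1 rad/s), for 0.2 s.
2. the eye shield is pushed fully down (value of joint shield below 0.1 rad), for 0.2 s.
At the end, for the whole second after the job is handed in: The hand rest lies at rest on its back (within about 6 to 8 degrees of flat) with its groove up and the centre of its top end within 50 mm, seen from above, of the wheel's centre, and the shield is within 0.1 rad of its lower stop (all of step 1 and value of joint shield below 0.1 rad); the robot touches nothing.
It fails at once if the hand rest is lifted (its foot end more than 60 mm, or its top end more than 155 mm, above the bench) (height (world z) of rest above 0.06 m or height (world z) of rest_top above 0.155 m).
It fails at once if the shield is lowered before the rest is tipped over (value of joint shield below 0.5 rad and angle between rest's own z axis and vertical below 1 rad).
It fails at once if another thing is moved more than 20 mm or tipped (distance of any of offcut, compound_bar, handle, spare_wheel, jar, brush, cup from where it was at the start of the episode above 0.02 m or angle between any of offcut, compound_bar, handle, spare_wheel, jar, brush, cup's own z axis and vertical above 0.35 rad).
It also fails if it takes over 58 s, if anything falls off the work surface, if the arm or the gripper's body presses on something with over 40 N, if the wrist force passes 120 N, or if a joint passes its speed limit or range.

## Working session

There is one attempt and no reset: what is moved stays moved. The work goes in short steps, Python scripts to look and compute and a tool call to move; the robot and the scene stay as the last step left them, time stands still between calls to the robot, and variables do not carry over. Pictures are saved under pics/ and viewed, at most 10 in all, crops included, and the job is handed in when it is done.

Besides the shell and the picture viewer there is one more tool, called by a JSON object that holds its "method" and its "body", one argument or row to a line. arm_command: Moves the arm, as the interface text tells. Its arguments: {"type":"object","properties":{"linear":{"type":"array"},"spin":{"type":"array"},"fingers":{"type":"array"},"newtons":{"type":"number"}},"required":["linear","spin","fingers"]}

```bash
mkdir -p pics; cat > h.py <<'E'
import numpy as np, cv2
from plant import manip
def ray(c,px):  # px (col,row) -> origin, dir
    K=np.array(c["camera_matrix"]);R=np.array(c["R"]);t=np.array(c["t"])
    u=cv2.undistortPoints(np.array([[px]],float),K,np.array(c["dist"],float))[0,0]
    return -R.T@t, R.T@np.array([u[0],u[1],1])
def atz(c,px,z):
    o,d=ray(c,px); return o+d*(z-o[2])/d[2]
def proj(c,X):
    R=np.array(c["R"]);return cv2.projectPoints(np.array(X,float).reshape(-1,3),cv2.Rodrigues(R)[0],np.array(c["t"],float),np.array(c["camera_matrix"]),np.array(c["dist"],float))[0][:,0]
def tri(a,pa,b,pb):
    o1,d1=ray(a,pa);o2,d2=ray(b,pb);d1/=np.linalg.norm(d1);d2/=np.linalg.norm(d2)
    s=np.linalg.lstsq(np.c_[d1,-d2],o2-o1,rcond=None)[0];p=o1+s[0]*d1;q=o2+s[1]*d2
    return (p+q)/2,np.linalg.norm(p-q)
E
cat > a.py <<'E'
from h import *
C={n:manip.camera(n) for n in("top","side")}
for n in C: cv2.imwrite(f"pics/{n}0.png",C[n]["pixels"][:,:,::-1])
for n in C: o,_=ray(C[n],(280,210)); print(n,o.round(3))
for th in "motor wheel_center tray rest rest_top shield_hinge shield_edge offcut compound_bar handle".split():
    P={}
    for n in C:
        r=manip.place_of(th,n)[:3]
        P[n]=[(round(float(x["pixel"][1])),round(float(x["pixel"][0])),round(x["confidence"],2)) for x in r]
    s=""
    if P["top"] and P["side"]:
        p,e=tri(C["top"],P["top"][0][:2],C["side"],P["side"][0][:2]); s=f"{p.round(3)} err {e:.3f}"
    print(th,P,s)
E
python3 a.py
```

```text
top [ 0.253 -0.095  1.465]
side [-0.276  0.653  0.811]
motor {'top': [(213, 186, 0.93), (449, 203, 0.74)], 'side': [(212, 261, 0.73), (212, 202, 0.22)]} [ 0.62   0.08  -0.002] err 0.015
wheel_center {'top': [(209, 174, 0.78)], 'side': [(207, 222, 0.86)]} [0.621 0.077 0.138] err 0.002
tray {'top': [(240, 203, 0.66)], 'side': [(237, 259, 0.71)]} [ 0.574  0.01  -0.006] err 0.003
rest {'top': [(226, 235, 0.92), (327, 310, 0.9), (328, 166, 0.72)], 'side': [(272, 216, 0.87), (330, 244, 0.75), (356, 268, 0.67)]} [0.435 0.016 0.223] err 0.040
rest_top {'top': [(332, 153, 0.79), (340, 253, 0.66), (341, 210, 0.61)], 'side': [(336, 215, 0.97), (275, 186, 0.78), (307, 201, 0.77)]} [ 0.578 -0.297  0.072] err 0.233
shield_hinge {'top': [(204, 175, 0.57)], 'side': [(210, 202, 0.61)]} [0.597 0.078 0.216] err 0.003
shield_edge {'top': [(202, 173, 0.58), (196, 157, 0.56)], 'side': [(204, 170, 0.93), (246, 274, 0.24)]} [0.584 0.08  0.316] err 0.027
offcut {'top': [(266, 215, 0.65), (208, 173, 0.55)], 'side': [(258, 251, 0.7), (377, 224, 0.39)]} [ 0.539 -0.056  0.009] err 0.011
compound_bar {'top': [(250, 170, 0.86)], 'side': [(230, 237, 0.56)]} [ 0.657 -0.024  0.02 ] err 0.011
handle {'top': [(205, 244, 0.58), (199, 159, 0.52)], 'side': [(237, 286, 0.68), (360, 199, 0.42)]} [0.459 0.104 0.014] err 0.007
```

View pics/top0.png

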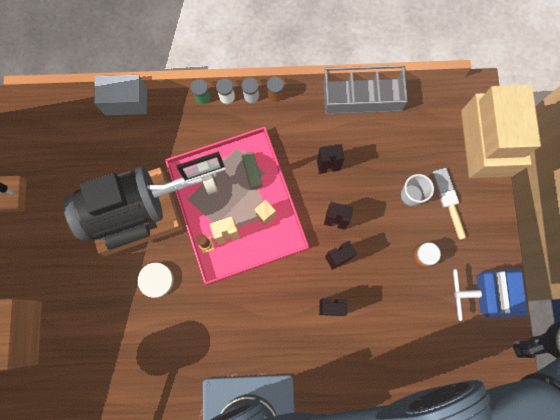

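View pics/side0.png

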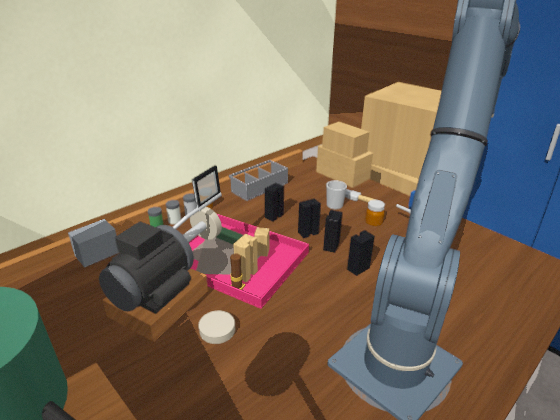

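The pictures show the tray at top (237,205). Candidates for the rest: the grooved wooden block at top (224,228)/side (243,258), which is the one I want. The others are the plain offcut at top (265,211)/side (261,240) and the black look-alikes at top (330,158), (338,214), (340,255), (333,306). The shield stands upright at top (203,165)/side (206,187). I'll check with one close crop.

```bash
cat > b.py <<'E'
from h import *
C={n:manip.camera(n) for n in("top","side")}
a=cv2.resize(C["top"]["pixels"][140:290,160:310],(600,600),interpolation=2)[:, :400+200]
b=cv2.resize(C["side"]["pixels"][160:310,180:290],(440,600),interpolation=2)
cv2.imwrite("pics/crop.png",cv2.resize(np.hstack([a,b]),(800,462))[:,:,::-1])
for th in ("rest","offcut","handle","tray"):
  for n in C:
    for r in manip.silhouettes(th,n)[:3]:
        m=r["region"].astype(np.uint8); print(th,n,np.round(r["bbox"]),round(r["confidence"],2),m.sum(), np.round(cv2.minAreaRect(cv2.findNonZero(m))[0]),np.round(cv2.boxPoints(cv2.minAreaRect(cv2.findNonZero(m)))).tolist() if m.any() else "")
E
python3 b.py
```

```text
rest top [341. 254.  32.  27.] 0.85 532 [340. 254.] [[322.0, 254.0], [348.0, 239.0], [358.0, 255.0], [331.0, 270.0]]
rest top [339. 215.  25.  26.] 0.78 545 [338. 215.] [[323.0, 224.0], [329.0, 201.0], [353.0, 207.0], [347.0, 230.0]]
rest top [329. 159.  28.  29.] 0.77 662 [330. 158.] [[317.0, 144.0], [343.0, 144.0], [343.0, 172.0], [317.0, 172.0]]
rest side [246. 259.  24.  50.] 0.98 817 [246. 257.] [[233.0, 234.0], [256.0, 232.0], [258.0, 280.0], [236.0, 282.0]]
rest side [360. 255.  28.  43.] 0.98 938 [360. 253.] [[346.0, 274.0], [351.0, 229.0], [375.0, 231.0], [370.0, 277.0]]
rest side [311. 220.  23.  43.] 0.97 782 [308. 218.] [[297.0, 198.0], [320.0, 198.0], [320.0, 237.0], [297.0, 237.0]]
offcut top [265. 212.  20.  24.] 0.79 317 [265. 212.] [[252.0, 210.0], [265.0, 199.0], [277.0, 213.0], [264.0, 225.0]]
offcut side [260. 241.  17.  29.] 0.6 342 [262. 241.] [[255.0, 227.0], [268.0, 227.0], [268.0, 255.0], [255.0, 255.0]]
handle top [204. 243.  22.  16.] 0.49 203 [204. 242.] [[194.0, 237.0], [206.0, 231.0], [214.0, 247.0], [203.0, 253.0]]
handle side [240. 273.  15.  36.] 0.62 374 [236. 271.] [[228.0, 254.0], [240.0, 252.0], [243.0, 289.0], [231.0, 290.0]]
handle side [207. 188.  30.  44.] 0.43 878 [206. 188.] [[189.0, 171.0], [216.0, 166.0], [223.0, 205.0], [196.0, 210.0]]
tray top [234. 208. 141. 160.] 0.67 11527 [235. 204.] [[160.0, 160.0], [265.0, 123.0], [309.0, 249.0], [205.0, 286.0]]
tray side [248. 260. 122.  95.] 0.7 5014 [243. 261.] [[175.0, 279.0], [200.0, 206.0], [311.0, 244.0], [286.0, 317.0]]
```

View pics/crop.png

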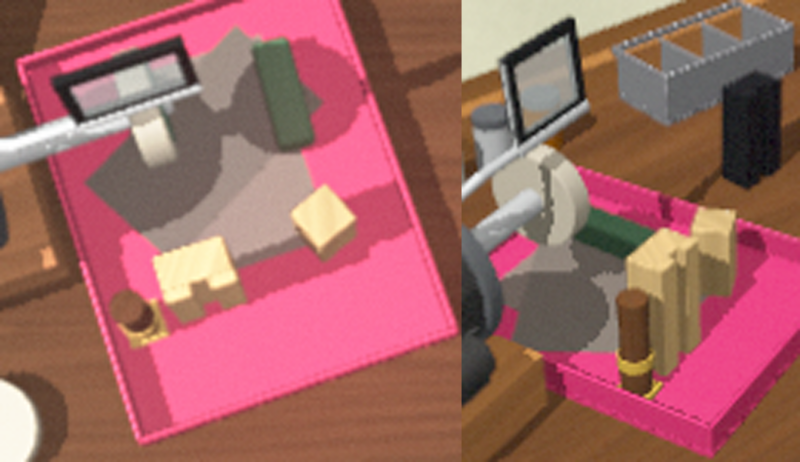

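```bash
cat > c.py <<'E'
from h import *
C={n:manip.camera(n) for n in("top","side")}
f=3.08
tp=lambda u,v:(160+u/f,140+v/f)
fs=800/1040*4
sd=lambda u,v:(180+(u-461.5)/fs,160+v/fs)
c=C["top"]
A=atz(c,tp(153,257),.125);B=atz(c,tp(230,238),.125);D=atz(c,tp(243,300),.125)
print("rest far corners",A.round(3),B.round(3),np.linalg.norm(A-B),"yaw",np.arctan2(*(A-B)[:2]*[-1,1])) 
T=[atz(c,tp(*p),.035) for p in((18,62),(140,440),(458,330),(338,-8))]
for i in range(4): print("tray",T[i].round(3),np.linalg.norm(T[i]-T[i-1]).round(3))
d=T[0]-T[1];print("yaw tray",np.arctan2(d[1],d[0]))
s=C["side"]
for nm,p,q in(("shield free far/right corner",(183,40),(577,18)),("shield free left",(57,77),(505,50)),("hinge right",(198,90),(583,100)),("wheel front",(152,112),(540,195))):
    X,e=tri(c,tp(*p),s,sd(*q));print(nm,X.round(3),round(e,3))
def box(x,y,yaw,w,l,z0,z1):
    R=np.array([[np.cos(yaw),-np.sin(yaw)],[np.sin(yaw),np.cos(yaw)]])
    q=np.array([[-w,-l],[w,-l],[w,l],[-w,l]])/2@R.T+[x,y]
    return np.vstack([np.c_[q,[z0]*4],np.c_[q,[z1]*4]])
import sys
yaw=np.arctan2(-(B-A)[0]*-1*-1,(A-B)[1]) if 0 else np.arctan2(-(A-B)[0],(A-B)[1])
xd=np.array([np.cos(yaw),np.sin(yaw)]);ctr=((A+B)/2)[:2]-.02*xd
print("rest",ctr,yaw)
W=np.array([.621,.077]);print("rel to wheel in rest frame",(W-ctr)@xd,(W-ctr)@[-xd[1],xd[0]])
out=[]
for n,(c0,r0,w,h) in {"top":(160,140,150,150),"side":(180,160,110,150)}.items():
    im=cv2.resize(C[n]["pixels"][r0:r0+h,c0:c0+w],(w*4,h*4),interpolation=2)
    P=((proj(C[n],box(*ctr,yaw,.04,.06,.005,.125))-[c0,r0])*4+2).astype(int)
    for i in range(4):
        for a,b in((i,(i+1)%4),(i+4,(i+1)%4+4),(i,i+4)): cv2.line(im,P[a].tolist(),P[b].tolist(),(0,0,255),1)
    out.append(im)
cv2.imwrite("pics/fit.png",cv2.resize(np.hstack(out),(800,462))[:,:,::-1])
E
python3 c.py
```

```text
rest far corners [0.497 0.079 0.125] [0.51  0.016 0.125] 0.06425561318452021 yaw 0.20809422257359375
tray [0.694 0.209 0.035] 0.292
tray [0.356 0.103 0.035] 0.354
tray [ 0.439 -0.171  0.035] 0.286
tray [ 0.749 -0.078  0.035] 0.323
yaw tray 0.30242133510732294
shield free far/right corner [0.621 0.03  0.305] 0.006
shield free left [0.596 0.121 0.311] 0.002
hinge right [0.609 0.031 0.223] 0.003
wheel front [0.619 0.08  0.134] 0.006
rest [0.48382817 0.04343512] 0.20809422257359375
rel to wheel in rest frame 0.1411468954745787 0.004501662813883252
```

View pics/fit.png

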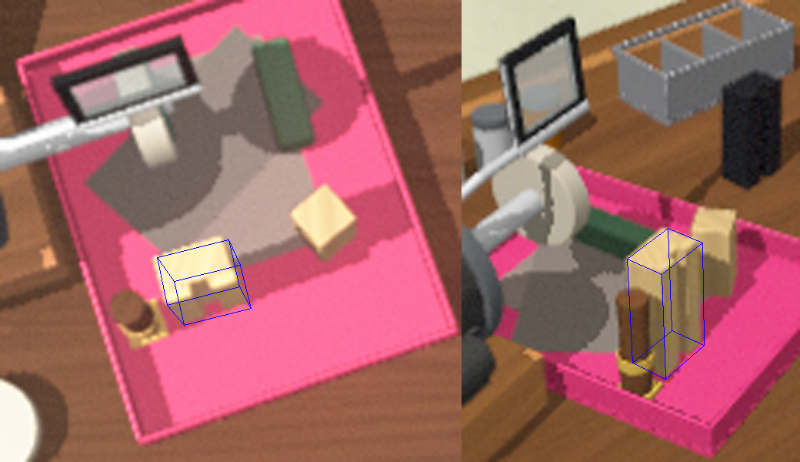

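The crop confirms the choice: the wooden block with its notch facing the robot, at crop (200,280). The wireframe fits at rest ≈ (0.484, 0.045), yaw ≈ 0.21, and the top will land under the wheel when it tips. Next I check the tool yaw.

```bash
python3 -c "
from h import *
from scipy.spatial.transform import Rotation as R
s=manip.sense();print(s['time_s'],s['tool_pos'],R.from_quat(s['ee_rot']).as_matrix().round(2),s['contact_force'])"
```

```text
1.7 [ 0.19221168 -0.64703054  0.2312978 ] [[ 0.96  0.28 -0.  ]
 [ 0.28 -0.96  0.  ]
 [ 0.   -0.   -1.  ]] [ 0.87374959 -0.2591909  -0.23822448]
```

{"method": "arm_command", "body": {
  "linear": [
    [0.04,0.03,0.02],
    [0.08,0.06,0.03],
    [0.12,0.1,0.03],
    [0.15,0.14,0.03],
    [0.18,0.18,0.03],
    [0.21,0.22,0.03],
    [0.24,0.26,0.03],
    [0.26,0.3,0.03],
    [0.26,0.34,0.03],
    [0.26,0.38,0.03]
  ],
  "spin": [0,0,0,0,0,0,0,0,0,0],
  "fingers": [1,1,1,1,1,1,1,1,1,1]
}}

```text
time_s: 2.7
tool_pos: [0.4531, -0.2643, 0.2612]
ee_rot: [0.989, 0.145, 0.0, -0.0]
contact_force: [0.1, 0.3, 0.8]
grip_width: 0.001
finger_force: 0.0
```

{"method": "arm_command", "body": {
  "linear": [
    [0,0.045,0],
    [0,0.09,0],
    [0,0.135,0],
    [0,0.18,0],
    [-0.005,0.22,0],
    [-0.01,0.26,0],
    [-0.016,0.297,0],
    [-0.016,0.297,-0.03],
    [-0.016,0.297,-0.07],
    [-0.016,0.297,-0.11]
  ],
  "spin": [0,0,0,0,-0.03,-0.06,-0.06,-0.06,-0.06,-0.06],
  "fingers": [1,1,1,1,1,1,1,1,1,1]
}}

```text
time_s: 3.7
tool_pos: [0.4368, 0.0304, 0.1508]
ee_rot: [0.993, 0.115, 0.001, -0.0]
contact_force: [0.5, -0.6, -1.6]
grip_width: -0.001
finger_force: 0.0
```

{"method": "arm_command", "body": {
  "linear": [
    [0,0,-0.02],
    [0,0,-0.04],
    [0,0,-0.04],
    [0,0,-0.04]
  ],
  "spin": [0,0,0,0],
  "fingers": [1,1,1,1]
}}

```text
time_s: 4.1
tool_pos: [0.4364, 0.03, 0.1116]
ee_rot: [0.993, 0.114, -0.0, -0.0]
contact_force: [-0.1, 0.1, -0.0]
grip_width: -0.001
finger_force: 0.0
```

```bash
python3 -c "
from h import *
C={n:manip.camera(n) for n in('top','side')}
a=cv2.resize(C['top']['pixels'][140:290,160:310],(462,462),interpolation=2)
b=cv2.resize(C['side']['pixels'][160:310,180:290],(338,462),interpolation=2)
cv2.imwrite('pics/app.png',np.hstack([a,b])[:,:,::-1])"
```

```text
(no output)
```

View pics/app.png

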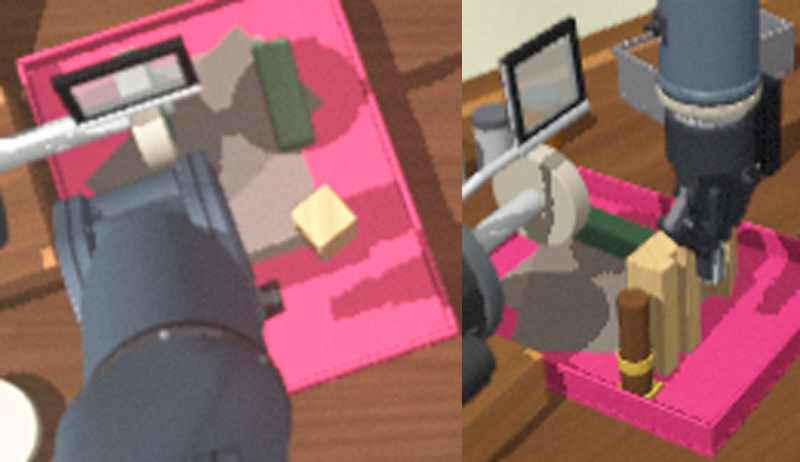

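The side crop shows the fingertip at (713,275), just in front of the groove face near the top, with clear space around it. Pushing now.

{"method": "arm_command", "body": {
  "linear": [
    [0.005,0.006,0],
    [0.01,0.007,0],
    [0.015,0.008,0],
    [0.02,0.009,0],
    [0.024,0.01,0],
    [0.028,0.011,0],
    [0.032,0.012,0],
    [0.036,0.013,0]
  ],
  "spin": [0,0,0,0,0,0,0,0],
  "fingers": [1,1,1,1,1,1,1,1]
}}

```text
time_s: 5.0
tool_pos: [0.4725, 0.043, 0.1112]
ee_rot: [0.993, 0.114, -0.0, 0.0]
contact_force: [-0.4, -0.5, 0.3]
grip_width: -0.001
finger_force: 0.3
```

{"method": "arm_command", "body": {
  "linear": [
    [0.004,0.001,0],
    [0.008,0.002,0],
    [0.012,0.003,0],
    [0.016,0.003,0],
    [0.02,0.004,0],
    [0.024,0.005,0],
    [0.028,0.006,0],
    [0.028,0.006,0]
  ],
  "spin": [0,0,0,0,0,0,0,0],
  "fingers": [1,1,1,1,1,1,1,1]
}}

```text
time_s: 5.8
tool_pos: [0.5009, 0.0492, 0.1113]
ee_rot: [0.993, 0.114, 0.0, -0.0]
contact_force: [-0.1, 0.0, 0.9]
grip_width: 0.0
finger_force: 0.0
```

```bash
cat > v.py <<'E'
from h import *
import sys
C={n:manip.camera(n) for n in('top','side')}
a=cv2.resize(C['top']['pixels'][140:290,160:310],(462,462),interpolation=2)
b=cv2.resize(C['side']['pixels'][160:310,180:290],(338,462),interpolation=2)
cv2.imwrite(f'pics/{sys.argv[1]}.png',np.hstack([a,b])[:,:,::-1])
E
python3 v.py push
```

```text
(no output)
```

View pics/push.png

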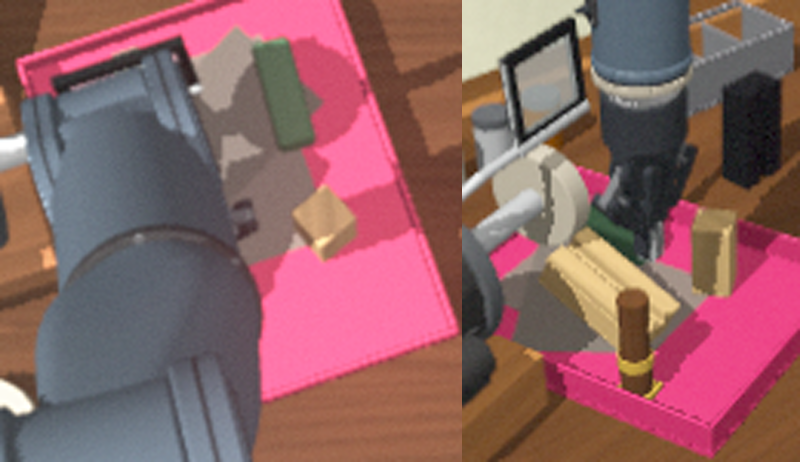

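The side crop shows the rest lying groove up at (612,290), with its top end below the wheel at (540,195). The handle (635,340) and offcut (715,250) are untouched. Next I go up, over and behind the shield.

{"method": "arm_command", "body": {
  "linear": [
    [0,0,0.045],
    [0,0,0.09],
    [0,0,0.135],
    [0,0,0.18],
    [0,0,0.225],
    [0,0,0.25],
    [0.04,0.01,0.25],
    [0.08,0.015,0.25],
    [0.12,0.025,0.25],
    [0.152,0.03,0.25]
  ],
  "spin": [0,0,0,0,0,0,0.02,0.04,0.06,0.06],
  "fingers": [1,1,1,1,1,1,1,1,1,1]
}}

```text
time_s: 6.9
tool_pos: [0.6537, 0.0797, 0.3608]
ee_rot: [0.99, 0.144, -0.0, -0.0]
contact_force: [0.3, 0.4, 0.5]
grip_width: -0.0
finger_force: 0.0
```

```bash
python3 v.py over; python3 -c "
from h import *
print(manip.sense()['tool_pos'])"
```

```text
[0.65461377 0.07960646 0.35879238]
```

View pics/over.png

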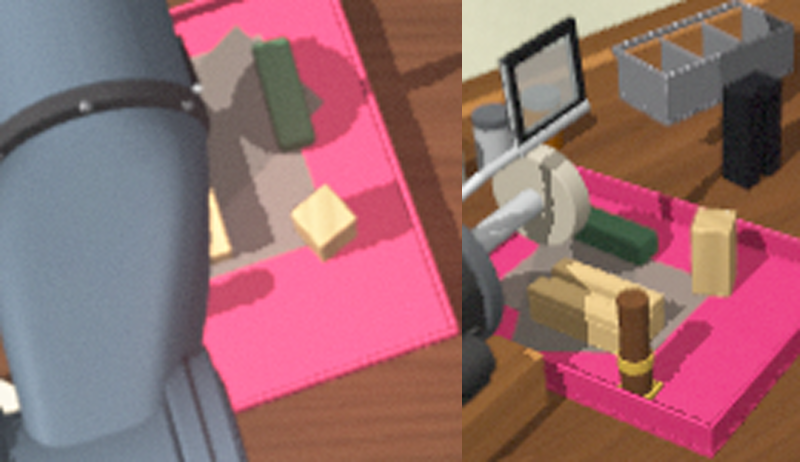

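The rest was still falling in the last picture. Now it lies flat at side crop (595,305), and the shield is still upright. I check the rest's top before lowering the shield.

```bash
python3 -c "
from h import *
c=manip.camera('side')
for r in manip.place_of('rest_top','side')[:4]+manip.place_of('rest','side')[:4]: print(np.round(r['pixel']),round(r['confidence'],2),atz(c,r['pixel'][::-1],.025).round(3))
fs=800/1040*4
sd=lambda u,v:(180+(u-461.5)/fs,160+v/fs)
for p in((530,282),(588,293),(662,292),(565,264)): print(p,atz(c,sd(*p),.045).round(3))
"
```

```text
[254. 202.] 0.92 [0.63  0.098 0.025]
[201. 309.] 0.92 [ 0.635 -0.387  0.025]
[216. 335.] 0.83 [ 0.498 -0.373  0.025]
[237. 364.] 0.75 [ 0.35  -0.344  0.025]
[234. 310.] 0.97 [ 0.481 -0.226  0.025]
[245. 329.] 0.79 [ 0.398 -0.224  0.025]
[217. 272.] 0.65 [ 0.643 -0.207  0.025]
[271. 356.] 0.58 [ 0.26  -0.183  0.025]
(530, 282) [0.618 0.104 0.045]
(588, 293) [0.566 0.073 0.045]
(662, 292) [0.519 0.019 0.045]
(565, 264) [0.619 0.061 0.045]
```

The rest's top is at about (0.62, 0.085), within 15 mm of the wheel's centre, and it lies flat. Now the shield.

{"method": "arm_command", "body": {
  "linear": [
    [0,0,-0.04],
    [0,0,-0.076],
    [0,0,-0.076],
    [-0.015,-0.004,-0.076],
    [-0.027,-0.008,-0.076],
    [-0.038,-0.01,-0.076],
    [-0.049,-0.014,-0.078],
    [-0.06,-0.017,-0.081],
    [-0.071,-0.02,-0.084]
  ],
  "spin": [0,0,0,0,0,0,0,0,0],
  "fingers": [1,1,1,1,1,1,1,1,1]
}}

```text
time_s: 8.05
tool_pos: [0.5816, 0.0589, 0.2803]
ee_rot: [0.99, 0.144, 0.002, 0.0]
contact_force: [1.6, -0.2, -0.5]
grip_width: -0.003
finger_force: 0.8
```

{"method": "arm_command", "body": {
  "linear": [
    [-0.009,-0.003,-0.007],
    [-0.018,-0.005,-0.015],
    [-0.026,-0.007,-0.024],
    [-0.032,-0.009,-0.035],
    [-0.037,-0.011,-0.047],
    [-0.042,-0.012,-0.059],
    [-0.046,-0.013,-0.071],
    [-0.049,-0.014,-0.083],
    [-0.05,-0.014,-0.092],
    [-0.05,-0.014,-0.092]
  ],
  "spin": [0,0,0,0,0,0,0,0,0,0],
  "fingers": [1,1,1,1,1,1,1,1,1,1]
}}

```text
time_s: 9.05
tool_pos: [0.5311, 0.0449, 0.1859]
ee_rot: [0.99, 0.144, 0.0, 0.0]
contact_force: [0.1, 0.8, -0.4]
grip_width: -0.002
finger_force: 0.0
```

{"method": "arm_command", "body": {
  "linear": [
    [0,0,-0.003],
    [0,0,-0.006],
    [0,0,-0.008],
    [0,0,-0.008]
  ],
  "spin": [0,0,0,0],
  "fingers": [1,1,1,1]
}}

```text
time_s: 9.45
tool_pos: [0.5316, 0.0451, 0.1776]
ee_rot: [0.99, 0.144, 0.0, -0.0]
contact_force: [-1.0, 0.8, 2.8]
grip_width: 0.001
finger_force: 1.9
```

```bash
python3 v.py down
```

```text
(no output)
```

View pics/down.png

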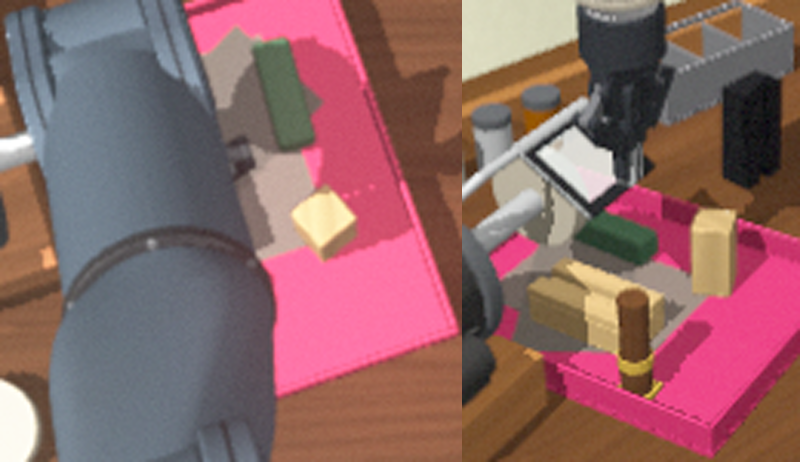

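The shield is down in front of the wheel at side crop (585,170), and the finger presses near its edge at (630,175). I press on until the force shows the stop.

{"method": "arm_command", "body": {
  "linear": [
    [0,0,-0.003],
    [0,0,-0.006],
    [0,0,-0.006]
  ],
  "spin": [0,0,0],
  "fingers": [1,1,1]
}}

```text
time_s: 9.85
tool_pos: [0.5322, 0.0452, 0.176]
ee_rot: [0.99, 0.144, 0.002, 0.0]
contact_force: [-15.9, -2.2, 54.0]
grip_width: -0.002
finger_force: 27.4
```

The stop is reached. Backing off and clearing.

{"method": "arm_command", "body": {
  "linear": [
    [0,0,0.01],
    [0,0,0.03],
    [0,0,0.07],
    [0,0,0.11],
    [0,0,0.14],
    [-0.03,-0.04,0.15],
    [-0.06,-0.08,0.15],
    [-0.07,-0.13,0.15],
    [-0.07,-0.17,0.15],
    [-0.07,-0.21,0.15]
  ],
  "spin": [0,0,0,0,0,0,0,0,0,0],
  "fingers": [1,1,1,1,1,1,1,1,1,1]
}}

```text
time_s: 10.85
tool_pos: [0.4603, -0.167, 0.3215]
ee_rot: [0.99, 0.144, 0.0, 0.0]
contact_force: [1.1, 0.3, 0.6]
grip_width: 0.003
finger_force: 0.0
```

{"method": "arm_command", "body": {
  "linear": [
    [0,-0.04,0],
    [0,-0.08,0],
    [0,-0.12,0],
    [0,-0.16,0],
    [0,-0.2,0],
    [0,-0.2,0],
    [0,-0.2,0]
  ],
  "spin": [0,0,0,0,0,0,0],
  "fingers": [1,1,1,1,1,1,1]
}}

```text
time_s: 11.55
tool_pos: [0.4608, -0.3655, 0.3205]
ee_rot: [0.99, 0.143, -0.001, -0.001]
contact_force: [-0.1, 0.4, 0.3]
grip_width: -0.002
finger_force: 0.0
```

```bash
python3 v.py end
```

```text
(no output)
```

View pics/end.png

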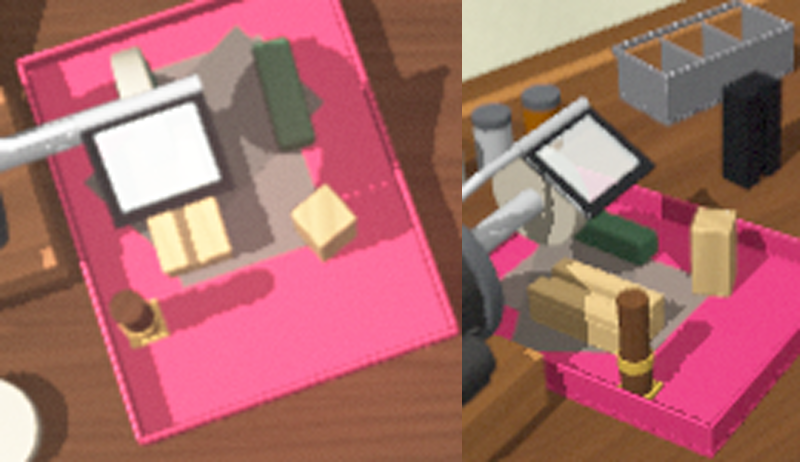

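The final picture shows the rest groove up at top crop (190,235), the shield down at (158,160), and everything else in place. I check the top-end position from the near corners, then hand in.

```bash
python3 -c "
from h import *
c=manip.camera('top');t=lambda u,v:(160+u/3.08,140+v/3.08)
A=atz(c,t(163,272),.045);B=atz(c,t(231,253),.045);m=(A+B)/2;d=A-B;print(np.linalg.norm(d));d/=np.linalg.norm(d)
top=m[:2]+.12*np.array([d[1],-d[0]]);e=np.linalg.norm(top-[.621,.077]);print(top,e)
if e<.04: print(manip.hand_in())"
```

```text
0.06048197366924483
[0.62161873 0.07992881] 0.002993450483864685
the job is handed in; nothing more can be done
None
```

The job is handed in: the hand rest lies flat, groove up, with its top end about 3 mm from the wheel's centre as measured from the top camera. The shield was pressed onto its lower stop, the other tray items look unmoved in the last picture, and the arm is clear; no verdict came back.

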